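# Find the mould plate's groove with the plunger gauge

## Robot

A 7-joint arm with a two-finger parallel gripper is mounted at the origin on the work surface. World frame = base frame: x ahead of the robot, y to its left, z up, the work surface at z = 0. Lengths are in m, angles in rad, forces in N, time in s.
With the tool pointing down it reaches from about 0.4 to 0.85 m from the base axis. Payload 10.4 kg.
Tool frame: the origin (TCP) lies at the very end of the fingers, on their centre line; the grasp point (between the pads) lies 19 mm behind it; z points along the fingers, y is the direction in which the jaws open and shut (so a half turn about z gives the same grasp; the last joint's range is limited). The gripper opens to 87 mm and grips with 3 to 60 N. Pads are 19 mm wide; open, the fingers measure 117 mm over their backs; the gripper's body (75 mm by 190 mm) begins 51 mm behind the grasp point.
Start: joints at [-1.202, 0.332, -0.065, 1.46, 0.022, 1.35, -0.088], TCP at [0.239, 0.578, 0.223] pointing down, gripper open.
Joint ranges: [-2.6, 2.6], [-0.5, 2.12], [-1.47, 1.34], [0.16, 2.42], [-1.27, 4.41], [0.06, 2.06], [-2.6, 2.6]. Speed limits (rad/s): [2.22, 2.22, 2.79, 2.79, 3.14, 3.14, 3.14].

## Interface

Orientations are given as a unit quaternion [x, y, z, w].
In Python, from bench import read_state, camera, close_job, recognise, masks_of gives the robot as it stands.
- The arm moves only by the tool play_rows, never from a script. Its argument "moves" is a list of rows, each a list of 3 entries, a list of its own where there are three numbers: the shift along the tool's x, y, z in cm, then the turn, a rotation vector about the tool's x, y, z in rad, then the finger opening in cm, from 0 to 8.7. In form: [[[dx, dy, dz], [ax, ay, az], jaw], ...]. A call has 1 to 8 rows; each row is the pose to reach, as a shift and turn from the pose commanded when the call began, along the tool's axes at that moment; what a row does not reach only later rows make up. A row lasts 1/8 s, in which the tool goes at most 62.5 mm and 10.7 degrees, less where a joint would pass 70% of its speed; a pose out of reach is approached as far as the arm can. A call with a gripper value outside its range is refused whole. The fingers move at their own pace and stop on an object; "grip_force" is the grip in N (left out, the last holds). Time passes only in rows, so rows that repeat a pose let the fingers close. It gives the time, the measured TCP pose, the force and the opening at its end, in the units of the state.
- read_state(): the state, without advancing time (a new reading comes with each control period).
- camera(name): name is "scene" or "side" or "wrist"; returns a dict with "frame" (384x512x3 uint8, red, green, blue), "intrinsics" (3x3 intrinsics, pixels), "camera_from_world" (4x4, takes a point from world to camera coordinates). Camera axes: x right, y down, z forward; pixel columns grow to the right and rows downward; lengths in m; the calibration is good to about 2 mm. A picture is of the moment at which its call begins. There is no depth.
- close_job(): hands the job in, once; it reports no verdict.
Trained networks look in a picture, given as the dict that the camera call returned (one of the last four; its "shot" number tells which), for a name from the list of things; names that differ only in an ending like _2 or _b are one class to them, and where a whole thing is asked for, a point or a joint stands for the part that bears it (a point fixed in the world has none). Each returns a list of dicts, best first, with "conf" (0 to 1); they miss things now and then, are a little off and sometimes report something else, mostly with a low value. They report only what shows in the picture. A call takes as long as a camera call. They do not tell look-alikes from the thing itself.
- recognise(picture, query): "at" ([column, row] in pixels, amid what is visible of it).
- masks_of(picture, query): "region" (384x512 bool, what is visible of it) and "at" ([column, row] in pixels, amid what is visible of it).
The state is a dict: "time": time; "joint_positions": joint angles; "joint_vel": joint speeds; "joint_torque": joint torques, N m; "ee_pos": TCP position; "eef_rot": TCP orientation; "ft_force": force on the tool from outside, world axes, zero at the start; "torque": the same for the moment, N m; "width": finger opening in m.
Only numpy, scipy, OpenCV 4.12 (cv2) and the standard library are available. Lean on these libraries where they do the work, as an engineer would, in place of code of your own. Each camera call takes 0.05 s, during which the arm holds its last target.

## Task

Check the groove in the steel mould base plate with the plunger depth gauge. Stand the gauge on the longer flat of the plate, well away from the groove, then slide it along, kept down on the plate, until its plunger drops into the groove about half-way along the groove, and stop there; let go and leave the gauge standing on the plate with the plunger down in the groove. Leave the similar plain weight where it stands.

Things in the scene. Friction and masses are not known exactly. Their poses are not given: they have to be found in the camera images.
- gauge_mid (a point): Loose bare-metal depth gauge (about 0.44 kg), upright: round shoe 52 mm across, 10 mm thick; on it a round column 30 mm across, from 10 to 64 mm above the shoe's underside, to be grasped from above at any yaw; a thin stem with a cap rises from the column to 83 mm at most when on a flat. This point: on the axis, 37 mm above the shoe's underside, half-way up the column; z up.
- plunger (a joint): The gauge's plunger: a 12 mm round pin in the middle of the shoe's underside, pushed down by a weak spring (about 1 N). Value in m, how far it stands out below the shoe: 0 when the gauge stands on a flat, about 0.010 when it stands on the plate with the plunger on the groove's floor, 0.014 hanging free in the air.
- groove (a point): Fixed steel plate 230 x 120 mm, 25 mm thick, flat on the bench; one open groove, 30 mm wide, 10 mm deep, crosses its whole 120 mm width. This point: centre of the groove's mouth, level with the plate's top; x across the groove, away from the longer flat; y along the groove; z up. Longer flat: x -15 to -160 mm; shorter: +15 to +70 mm. A plate without groove lies farther to the robot's left.
- weight_mid (a point): A loose plain steel weight standing near the gauge, to be left alone: 52 mm round disc 22 mm thick with a narrow waist and a 30 mm knob, 58 mm tall, no column and no stem. This point is on its axis, 29 mm above the bench.
Things that resemble listed ones, but are neither listed nor needed, are in the scene too. What is shaped like the part that bears gauge_mid but red is not meant.

How it is judged:
On the way, in this order (a step that is already met when the one before it is completed fails the run):
1. the gauge stands on the longer flat, its axis at least 50 mm from the groove's centre, plunger pushed in (x of gauge_mid in the frame of groove between -0.16 and -0.05 m and y of gauge_mid in the frame of groove between -0.06 and 0.06 m and z of gauge_mid in the frame of groove below 0.043 m and value of joint plunger below 0.005 m), for 0.1 s.
2. the gauge slides up to the groove (axis 23 to 45 mm from its centre) with the plunger still pushed in by the plate (x of gauge_mid in the frame of groove between -0.045 and -0.023 m and y of gauge_mid in the frame of groove between -0.06 and 0.06 m and z of gauge_mid in the frame of groove below 0.043 m and value of joint plunger below 0.005 m), for 0.02 s.
3. the plunger drops into the groove (x of gauge_mid in the frame of groove between -0.015 and 0.015 m and z of gauge_mid in the frame of groove below 0.043 m and value of joint plunger above 0.007 m), for 0.1 s.
At the end, for the whole second after the job is handed in: The gauge stands upright (within 6 degrees) and released on the plate, its axis within 15 mm of the groove's centre line and within 40 mm of the groove's middle along it, the plunger down in the groove (out by 7 to 13 mm); the weight is within 30 mm of where it stood (x of gauge_mid in the frame of groove between -0.015 and 0.015 m and y of gauge_mid in the frame of groove between -0.04 and 0.04 m and z of gauge_mid in the frame of groove between 0.033 and 0.041 m and angle between gauge_mid's own z axis and vertical below 0.1 rad and value of joint plunger between 0.007 and 0.013 m and distance of weight_mid from where it was at the start of the episode below 0.03 m); the robot touches nothing.
It fails at once if the plain weight is moved by more than 30 mm (distance of weight_mid from where it was at the start of the episode above 0.03 m).
It also fails if it takes over 48 s, if anything falls off the work surface, if the arm or the gripper's body presses on something with over 40 N, if the wrist force passes 120 N, or if a joint passes its speed limit or range.

## Working session

There is one attempt and no reset: what is moved stays moved. The work goes in short steps, Python scripts to look and compute and a tool call to move; the robot and the scene stay as the last step left them, time stands still between calls to the robot, and variables do not carry over. Pictures are saved under pics/ and viewed, and the job is handed in when it is done.

Besides the shell and the picture viewer there is one more tool, called after "Request:" as name(argument=value, ...), one argument or row to a line, values as JSON. play_rows: Moves the arm, as the interface text tells. Its arguments: {"type":"object","properties":{"moves":{"type":"array","items":{"type":"array"}},"grip_force":{"type":"number"}},"required":["moves"]}

```bash
ls; mkdir -p pics
cat > h.py <<'E'
import numpy as np,cv2
from bench import *
def save(p,n): cv2.imwrite('pics/'+n+'.png',cv2.cvtColor(p['frame'],cv2.COLOR_RGB2BGR))
def proj(p,X):
    X=np.atleast_2d(X);T=p['camera_from_world'];c=X@T[:3,:3].T+T[:3,3];u=c@p['intrinsics'].T;return u[:,:2]/u[:,2:]
def ray(p,uv,z):
    T=p['camera_from_world'];R=T[:3,:3];o=-R.T@T[:3,3];d=R.T@np.linalg.inv(p['intrinsics'])@np.array([uv[0],uv[1],1.]);return o+d*(z-o[2])/d[2]
E
python3 - <<'E'
from h import *
s=read_state();print(s['time'],s['ee_pos'],s['eef_rot'],s['width'])
for n in ['scene','side','wrist']:
    p=camera(n);save(p,n+'0')
    for q,z in [('gauge_mid',.037),('weight_mid',.029),('groove',.025)]:
        for r in recognise(p,q): print(n,q,np.round(r['at']),round(r['conf'],2),np.round(ray(p,r['at'],z),3))
E
```

```text
pics
0.0 [0.23851454 0.57728314 0.22174889] [ 1.94611540e-01  9.80880139e-01 -7.01723674e-04 -9.29099440e-05] 0.08719252413941092
scene gauge_mid [190. 178.] 0.75 [ 0.454 -0.279  0.037]
scene gauge_mid [149. 174.] 0.56 [ 0.435 -0.388  0.037]
scene weight_mid [210. 230.] 0.85 [ 0.623 -0.217  0.029]
scene groove [353. 215.] 0.72 [0.576 0.126 0.025]
side gauge_mid [317. 169.] 0.69 [ 0.431 -0.257  0.037]
side weight_mid [237. 158.] 0.56 [ 0.62  -0.213  0.029]
side groove [180. 294.] 0.97 [0.537 0.151 0.025]
```

View pics/scene0.png

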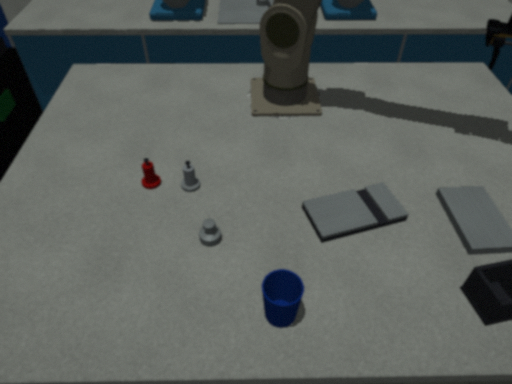

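View pics/side0.png

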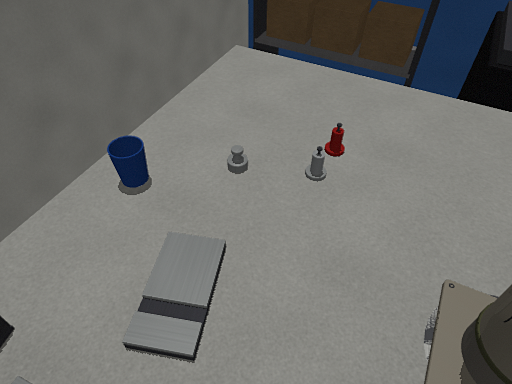

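View pics/wrist0.png

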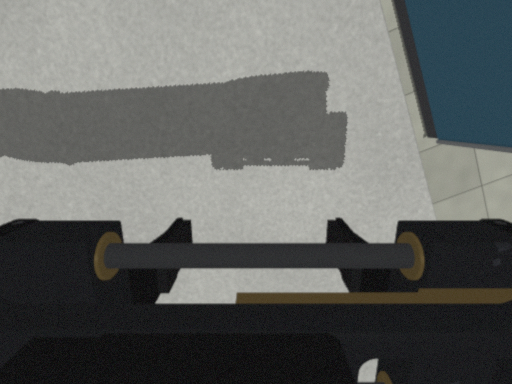

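Candidates: bare-metal gauge (scene 190,178; side 317,169), red look-alike (149,174; 336,140), and plain weight (210,230; 237,158). The bare-metal one with column and stem fits. I'll confirm in a crop and measure the plate.

```bash
cat > m.py <<'E'
from h import *
a=camera('scene');b=camera('side')
def tri(ua,ub):
    A=[]
    for p,u in((a,ua),(b,ub)):
        P=p['intrinsics']@p['camera_from_world'][:3]
        A+= [u[0]*P[2]-P[0],u[1]*P[2]-P[1]]
    X=np.linalg.svd(np.array(A))[2][-1];return X[:3]/X[3]
M={}
for nm,p in(('scene',a),('side',b)):
    for q in['gauge_mid','weight_mid']:
        for r in masks_of(p,q)[:2]:
            ys,xs=np.nonzero(r['region']);mc=p['frame'][r['region']].mean(0)
            print(nm,q,round(r['conf'],2),xs.min(),xs.max(),ys.min(),ys.max(),mc.round())
    for q in['groove']:
        for r in masks_of(p,q): print(q,r['conf'],r['region'].sum(),r['at'])
def crop(p,x,y,w,h,f,n):
    c=p['frame'][y:y+h,x:x+w];c=cv2.resize(c,None,fx=f,fy=f,interpolation=cv2.INTER_CUBIC);cv2.imwrite('pics/'+n+'.png',cv2.cvtColor(c,cv2.COLOR_RGB2BGR))
crop(a,295,175,120,72,6,'plA');crop(b,115,225,120,140,4,'plB')
c1=cv2.resize(a['frame'][150:250,130:230],(400,400),interpolation=2);c2=cv2.resize(b['frame'][110:210,260:360],(400,400),interpolation=2)
cv2.imwrite('pics/g.png',cv2.cvtColor(np.hstack([c1,c2]),cv2.COLOR_RGB2BGR))
E
python3 m.py
```

```text
scene gauge_mid 0.74 141 160 158 189 [71. 24. 22.]
scene gauge_mid 0.65 181 199 161 191 [68. 73. 72.]
scene weight_mid 0.69 198 220 220 246 [76. 81. 80.]
groove 0.57 3958 [353.9, 213.0]
side gauge_mid 0.88 305 326 146 180 [84. 86. 86.]
side gauge_mid 0.69 325 344 123 155 [85. 22. 21.]
side weight_mid 0.75 227 247 144 173 [90. 91. 90.]
groove 0.92 8302 [176.7, 295.3]
```

View pics/g.png

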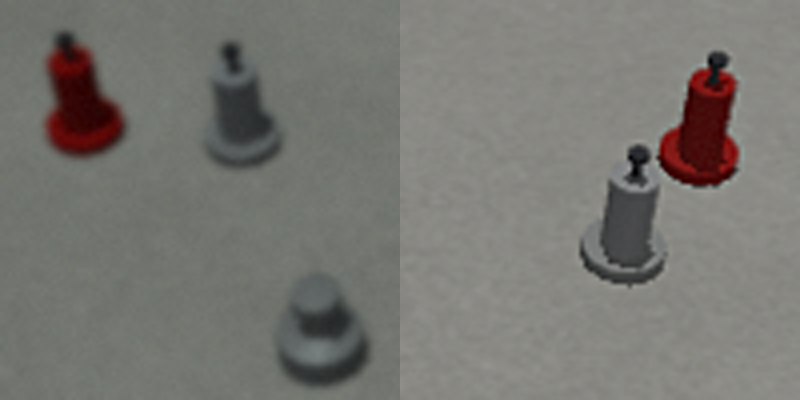

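View pics/plA.png

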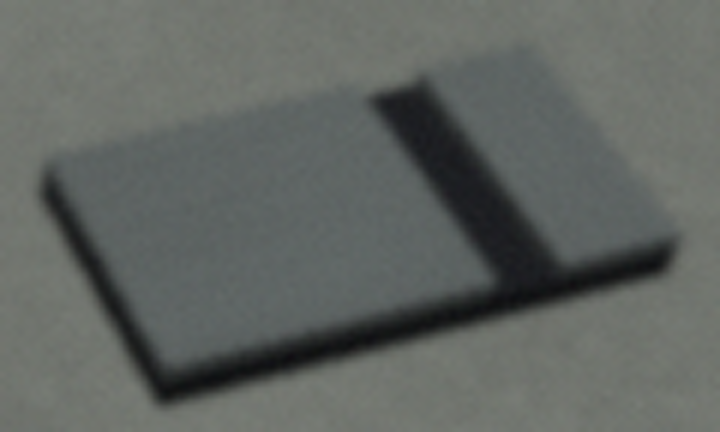

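View pics/plB.png

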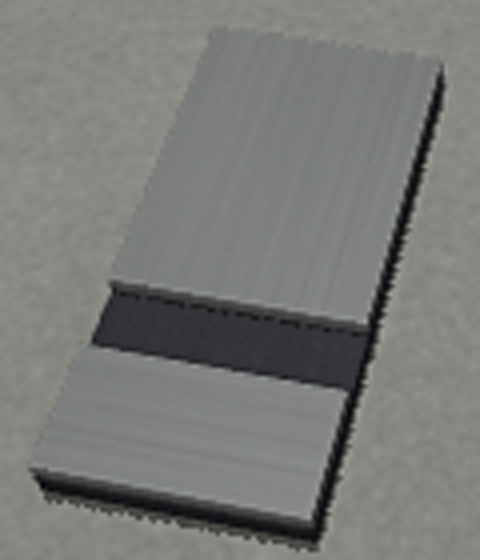

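The bare-metal gauge with column and stem is confirmed at scene (190,178) / side (317,169). Its red twin and the weight are clearly separate. The plate corners and groove are clear, so next I fit poses.

```bash
cat > fit.py <<'E'
from h import *
from scipy.optimize import least_squares
a=camera('scene');b=camera('side')
L=np.array([[-.16,.06],[-.16,-.06],[.07,-.06],[.07,.06]])
ca=np.array([[45,160],[162,375],[680,238],[535,45]])/6+[295,175]-.4
cb=np.array([[442,62],[212,28],[32,470],[318,525]])/4+[115,225]-.4
def W(v,L):
    c,s=np.cos(v[2]),np.sin(v[2]);return np.c_[v[0]+c*L[:,0]-s*L[:,1],v[1]+s*L[:,0]+c*L[:,1],np.full(len(L),.025)]
f=lambda v:np.r_[(proj(a,W(v,L))-ca).ravel(),(proj(b,W(v,L))-cb).ravel()]
r=least_squares(f,[.56,.13,1.8]);print('plate',r.x,r.fun.round(1))
def w(n):
  for p,C in((a,ca),(b,cb)):
    q=least_squares(lambda v:(proj(p,W(v,L))-C).ravel(),r.x);print(q.x)
w(0)
# gauge: silhouette fit from masks, bbox
def cyl(x,y,parts):
    t=np.linspace(0,2*np.pi,48);P=[]
    for R,z0,z1 in parts:
        for z in(z0,z1):P.append(np.c_[x+R*np.cos(t),y+R*np.sin(t),np.full(48,z)])
    return np.vstack(P)
def best(p,q,near):
    m=min(masks_of(p,q),key=lambda r:np.hypot(*(np.array(r['at'])-near)));return m['region'].astype(np.uint8)
def iou_fit(q,near,parts,x0):
    ms=[(p,best(p,q,n)) for p,n in zip((a,b),near)]
    from scipy.optimize import minimize
    def cost(v,use):
        s=0
        for i in use:
            p,m=ms[i];S=8;img=np.zeros((384,512),np.uint8);acc=np.zeros((384*2,512*2),np.uint8)
            for part in parts:
                u=proj(p,cyl(v[0],v[1],[part]));h=cv2.convexHull(((u+.5)*2*16).astype(np.int32));cv2.fillConvexPoly(acc,h,1,shift=4)
            mm=cv2.resize(m,(1024,768),interpolation=0);s-= (acc&mm).sum()/(acc|mm).sum()
        return s
    for use in((0,),(1,),(0,1)):
        r=minimize(cost,x0,args=(use,),method='Nelder-Mead',options=dict(initial_simplex=[x0,[x0[0]+.01,x0[1]],[x0[0],x0[1]+.01]]));print(q,use,r.x.round(4),r.fun)
iou_fit('gauge_mid',((190,178),(317,169)),[(.026,0,.01),(.015,.01,.064),(.004,.064,.083)],[.45,-.27])
iou_fit('weight_mid',((210,232),(237,158)),[(.026,0,.022),(.015,.04,.058),(.01,.022,.04)],[.62,-.22])
iou_fit('gauge_mid',((149,175),(336,140)),[(.026,0,.01),(.015,.01,.064),(.004,.064,.083)],[.43,-.38])
E
python3 fit.py
```

```text
plate [0.53495542 0.17952147 1.87265455] [ 0.3 -0.9  1.1 -1.4  0.7 -1.2 -0.9 -1.  -0.  -0.8  0.2 -0.6 -0.6 -0.1
 -0.9 -0.9]
[0.53926495 0.17808964 1.86223002]
[0.5336314  0.18007475 1.87574403]
gauge_mid (0,) [ 0.4389 -0.2829] -0.9358052019922524
gauge_mid (1,) [ 0.4399 -0.2825] -0.9083011583011583
gauge_mid (0, 1) [ 0.4403 -0.2829] -1.837483947710423
weight_mid (0,) [ 0.6221 -0.2191] -0.8462616822429907
weight_mid (1,) [ 0.6227 -0.2184] -0.8500517063081696
weight_mid (0, 1) [ 0.6226 -0.219 ] -1.6928942023544813
gauge_mid (0,) [ 0.43 -0.38] 0.0
gauge_mid (1,) [ 0.4278 -0.3904] -0.9330543933054394
gauge_mid (0, 1) [ 0.4278 -0.3904] -0.9330543933054394
```

```bash
cat > go.py <<'E'
import sys
from h import *
from scipy.spatial.transform import Rotation as R
# target x y z jawyaw(deg); jaw dir = tool y
x,y,z,yw=map(float,sys.argv[1:5])
s=read_state();r=R.from_quat(s['eef_rot']);p=np.array(s['ee_pos'])
a=np.radians(yw);Y=np.array([np.cos(a),np.sin(a),0]);Z=np.array([0,0,-1.]);T=R.from_matrix(np.c_[np.cross(Y,Z),Y,Z])
m=r.as_matrix();print('t',s['time'],'p',p.round(4),'yaw',np.degrees(np.arctan2(m[1,1],m[0,1])).round(2),'tilt',m[:,2].round(4),'w',round(s['width'],4),'F',np.round(s['ft_force'],2))
print('shift cm',(r.inv().apply(np.array([x,y,z])-p)*100).round(2),'rot',(r.inv()*T).as_rotvec().round(4))
E
python3 go.py .5 .1 .22 -20
```

```text
t 1.4 p [0.2386 0.5777 0.2226] yaw 67.55 tilt [ 0.e+00  1.e-04 -1.e+00] w 0.0871 F [-0.67  0.28  0.06]
shift cm [-42.4  -34.17   0.25] rot [ 0.000e+00 -1.000e-04  1.528e+00]
```

Request:
play_rows(
  moves=[
    [[-42.4,-34.2,0],[0,0,1.53],8.7],
    [[-42.4,-34.2,0],[0,0,1.53],8.7],
    [[-42.4,-34.2,0],[0,0,1.53],8.7],
    [[-42.4,-34.2,0],[0,0,1.53],8.7],
    [[-42.4,-34.2,0],[0,0,1.53],8.7],
    [[-42.4,-34.2,0],[0,0,1.53],8.7],
    [[-42.4,-34.2,0],[0,0,1.53],8.7],
    [[-42.4,-34.2,0],[0,0,1.53],8.7],
  ],
)

```text
time: 2.4
ee_pos: [0.4792, 0.1371, 0.2229]
eef_rot: [0.813, 0.583, 0.001, -0.0]
ft_force: [0.4, 0.6, 0.3]
width: 0.0867
```

```bash
python3 go.py .44 -.283 .16 -73
```

```text
t 2.4 p [0.4792 0.1371 0.2229] yaw -18.73 tilt [ 8.e-04  8.e-04 -1.e+00] w 0.0867 F [0.4  0.61 0.33]
shift cm [-41.05   9.78   6.26] rot [-0.     -0.0011  0.9471]
```

Request:
play_rows(
  moves=[
    [[-41,9.8,4],[0,0,0.947],8.7],
    [[-41,9.8,4],[0,0,0.947],8.7],
    [[-41,9.8,4],[0,0,0.947],8.7],
    [[-41,9.8,4],[0,0,0.947],8.7],
    [[-41,9.8,4],[0,0,0.947],8.7],
    [[-41,9.8,4],[0,0,0.947],8.7],
    [[-41,9.8,4],[0,0,0.947],8.7],
    [[-41,9.8,4],[0,0,0.947],8.7],
  ],
)

```text
time: 3.4
ee_pos: [0.4405, -0.2849, 0.1824]
eef_rot: [0.989, 0.148, -0.0, 0.001]
ft_force: [-0.4, 0.0, 0.2]
width: 0.0869
```

```bash
python3 - <<'E'
from h import *
p=camera('wrist');save(p,'w1')
print(proj(p,[[.44,-.283,.0],[.44,-.283,.064],[.44,-.283,.083],[.428,-.39,.083]]).round())
E
python3 go.py .44 -.283 .028 -73
```

```text
[[257. 176.]
 [257. 188.]
 [257. 193.]
 [351. 232.]]
t 3.45 p [ 0.4413 -0.2826  0.1824] yaw -72.84 tilt [-7.e-04 -6.e-04 -1.e+00] w 0.0872 F [ 0.08  0.8  -0.03]
shift cm [-0.13 -0.   15.44] rot [0.0003 0.0008 0.0027]
```

View pics/w1.png

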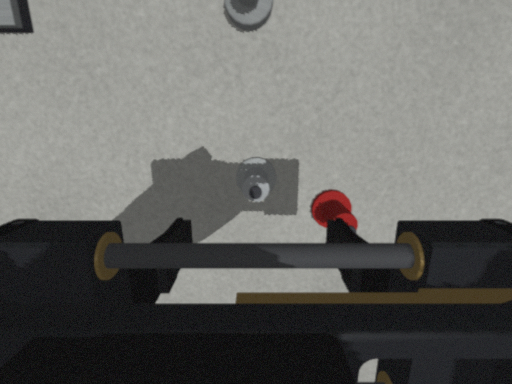

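Wrist view shows the gauge at (257,185) exactly where predicted and the red twin at (335,212) clear of the right finger. I'll descend and grip.

Request:
play_rows(
  moves=[
    [[-0.1,0,5],[0,0,0],8.7],
    [[-0.1,0,9],[0,0,0],8.7],
    [[-0.1,0,12.5],[0,0,0],8.7],
    [[-0.1,0,15.4],[0,0,0],8.7],
    [[-0.1,0,15.4],[0,0,0],8.7],
    [[-0.1,0,15.4],[0,0,0],8.7],
  ],
)

```text
time: 4.2
ee_pos: [0.442, -0.281, 0.0297]
eef_rot: [0.988, 0.151, 0.001, 0.0]
ft_force: [-0.1, 0.4, -0.3]
width: 0.0872
```

Request:
play_rows(
  moves=[
    [[0,0,0],[0,0,0],2],
    [[0,0,0],[0,0,0],2],
    [[0,0,0],[0,0,0],2],
    [[0,0,0],[0,0,0],2],
    [[0,0,0],[0,0,0],2],
    [[0,0,0],[0,0,0],2],
    [[0,0,0],[0,0,0],2],
    [[0,0,0],[0,0,0],2],
  ],
  grip_force=20,
)

```text
time: 5.2
ee_pos: [0.4412, -0.2814, 0.0285]
eef_rot: [0.989, 0.151, 0.0, 0.0]
ft_force: [0.9, -1.7, -1.4]
width: 0.0292
```

```bash
python3 go.py .44 -.283 .028 -73
```

```text
t 5.2 p [ 0.4412 -0.2814  0.0285] yaw -72.65 tilt [ 1.e-04 -2.e-04 -1.e+00] w 0.0292 F [ 0.88 -1.66 -1.44]
shift cm [-0.16  0.11  0.05] rot [ 0.0002 -0.      0.0061]
```

Request:
play_rows(
  moves=[
    [[0,0,-4],[0,0,0],2],
    [[0,0,-9],[0,0,0],2],
    [[0,0,-12],[0,0,0],2],
    [[0,0,-12],[0,0,0],2],
  ],
)

```text
time: 5.7
ee_pos: [0.442, -0.2816, 0.1498]
eef_rot: [0.989, 0.151, 0.002, 0.0]
ft_force: [0.7, 0.4, -4.2]
width: 0.0295
```

```bash
python3 go.py .562 .0935 .09 -72.7
```

```text
t 5.7 p [ 0.442  -0.2816  0.1498] yaw -72.64 tilt [ 3.2e-03 -1.0e-04 -1.0e+00] w 0.0295 F [ 0.75  0.37 -4.15]
shift cm [ 22.63 -32.23   6.01] rot [ 0.0011 -0.003   0.0011]
```

Request:
play_rows(
  moves=[
    [[22.6,-32.2,0],[0,0,0],2],
    [[22.6,-32.2,0],[0,0,0],2],
    [[22.6,-32.2,0],[0,0,0],2],
    [[22.6,-32.2,0],[0,0,0],2],
    [[22.6,-32.2,3],[0,0,0],2],
    [[22.6,-32.2,6],[0,0,0],2],
    [[22.6,-32.2,6],[0,0,0],2],
    [[22.6,-32.2,6],[0,0,0],2],
  ],
)

```text
time: 6.7
ee_pos: [0.5586, 0.0959, 0.0845]
eef_rot: [0.988, 0.153, -0.003, 0.0]
ft_force: [-0.8, -0.6, -3.3]
width: 0.0296
```

```bash
cat > look.py <<'E'
import sys
from h import *
a=camera('scene');b=camera('side');n=sys.argv[1]
c1=cv2.resize(a['frame'][140:250,290:430],(560,440),interpolation=2);c2=cv2.resize(b['frame'][190:370,80:260],(440,440),interpolation=2)
o=np.hstack([c1,c2]);o=cv2.resize(o,(800,352),interpolation=cv2.INTER_AREA)
cv2.imwrite(f'pics/{n}.png',cv2.cvtColor(o,cv2.COLOR_RGB2BGR))
E
python3 look.py p1; python3 go.py .562 .0935 .06 -72.7
```

```text
t 6.8 p [0.5597 0.0925 0.0867] yaw -72.66 tilt [-0.0028 -0.0015 -1.    ] w 0.0294 F [-0.29 -0.84 -3.15]
shift cm [ 0.25 -0.03  2.67] rot [0.0006 0.0031 0.0006]
```

View pics/p1.png

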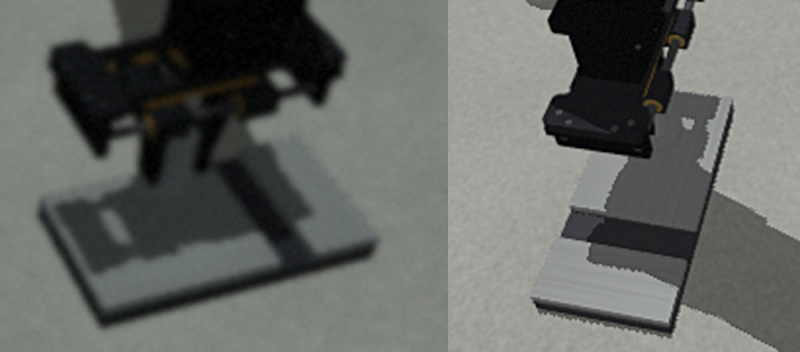

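The gauge is held over the longer flat, left of the dark groove. I'll descend carefully to contact.

Request:
play_rows(
  moves=[
    [[0.2,0,1],[0,0,0],2],
    [[0.2,0,2],[0,0,0],2],
    [[0.2,0,2.8],[0,0,0],2],
    [[0.2,0,3],[0,0,0],2],
    [[0.2,0,3],[0,0,0],2],
    [[0.2,0,3],[0,0,0],2],
  ],
)

```text
time: 7.55
ee_pos: [0.5628, 0.094, 0.0588]
eef_rot: [0.989, 0.151, 0.0, -0.0]
ft_force: [0.0, -1.1, -2.3]
width: 0.0294
```

Request:
play_rows(
  moves=[
    [[0,0,0.1],[0,0,0],2],
    [[0,0,0.2],[0,0,0],2],
    [[0,0,0.2],[0,0,0],2],
  ],
)

```text
time: 7.92
ee_pos: [0.5628, 0.0941, 0.0565]
eef_rot: [0.989, 0.151, 0.0, -0.0]
ft_force: [-0.8, 0.2, -2.1]
width: 0.0293
```

```bash
python3 go.py .562 .0935 .0535 -72.7
```

```text
t 7.925 p [0.5628 0.0941 0.0565] yaw -72.65 tilt [ 2.e-04  2.e-04 -1.e+00] w 0.0293 F [-0.82  0.24 -2.1 ]
shift cm [-0.1   0.03  0.3 ] rot [-0.0001 -0.0002  0.0009]
```

Request:
play_rows(
  moves=[
    [[0,0,0.1],[0,0,0],2],
    [[0,0,0.2],[0,0,0],2],
    [[0,0,0.2],[0,0,0],2],
  ],
)

```text
time: 8.3
ee_pos: [0.5628, 0.0941, 0.0545]
eef_rot: [0.989, 0.151, 0.0, -0.0]
ft_force: [0.5, -0.0, -2.5]
width: 0.0296
```

Request:
play_rows(
  moves=[
    [[0,0,0.1],[0,0,0],2],
    [[0,0,0.1],[0,0,0],2],
    [[0,0,0.1],[0,0,0],2],
  ],
)

```text
time: 8.68
ee_pos: [0.5628, 0.094, 0.0536]
eef_rot: [0.989, 0.151, 0.0, -0.0]
ft_force: [-0.2, 1.3, -3.6]
width: 0.0295
```

Request:
play_rows(
  moves=[
    [[0,0,0.05],[0,0,0],2],
    [[0,0,0.05],[0,0,0],2],
  ],
)

```text
time: 8.93
ee_pos: [0.5629, 0.0941, 0.0535]
eef_rot: [0.989, 0.151, 0.0, -0.0]
ft_force: [-2.6, -0.8, 5.6]
width: 0.0297
```

Request:
play_rows(
  moves=[
    [[0,0,0.05],[0,0,0],2],
    [[0,0,0.05],[0,0,0],2],
  ],
)

```text
time: 9.18
ee_pos: [0.5629, 0.094, 0.0534]
eef_rot: [0.989, 0.151, 0.0, -0.0]
ft_force: [-4.8, -0.2, 11.3]
width: 0.0292
```

Request:
play_rows(
  moves=[
    [[0,0,0.05],[0,0,0],2],
    [[0,0,0.05],[0,0,0],2],
  ],
)

```text
time: 9.43
ee_pos: [0.563, 0.0941, 0.0534]
eef_rot: [0.989, 0.151, 0.0, -0.0]
ft_force: [-8.1, -0.6, 16.7]
width: 0.0292
```

Request:
play_rows(
  moves=[
    [[0,0,-0.08],[0,0,0],2],
    [[0,-0.5,-0.08],[0,0,0],2],
    [[0,-1,-0.08],[0,0,0],2],
    [[0,-1.5,-0.08],[0,0,0],2],
    [[0,-2,-0.08],[0,0,0],2],
    [[0,-2.5,-0.08],[0,0,0],2],
    [[0,-3,-0.08],[0,0,0],2],
    [[0,-3,-0.08],[0,0,0],2],
  ],
)

```text
time: 10.42
ee_pos: [0.555, 0.122, 0.0535]
eef_rot: [0.989, 0.151, 0.001, 0.0]
ft_force: [1.8, -4.1, 5.4]
width: 0.0291
```

```bash
python3 go.py .535 .1795 .0535 -72.7; python3 look.py p2
```

```text
t 10.425 p [0.555  0.122  0.0535] yaw -72.69 tilt [ 2.4e-03 -6.0e-04 -1.0e+00] w 0.0291 F [ 1.84 -4.08  5.38]
shift cm [-0.19 -6.08 -0.01] rot [ 0.0012 -0.0022  0.0003]
```

View pics/p2.png

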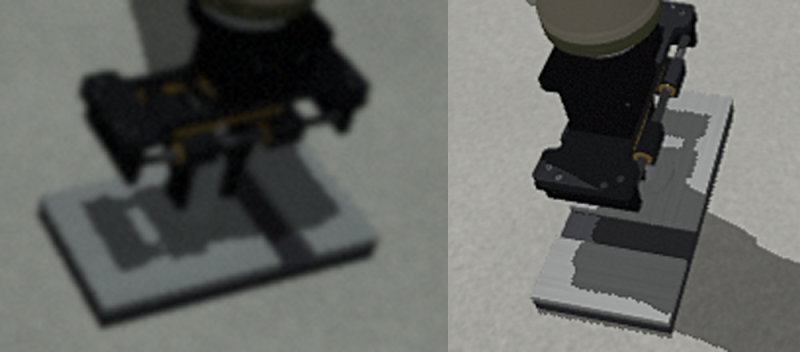

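Still down (5 N) and on track, 61 mm to go.

Request:
play_rows(
  moves=[
    [[0,-0.5,0],[0,0,0],2],
    [[0,-1,0],[0,0,0],2],
    [[0,-1.5,0],[0,0,0],2],
    [[0,-2,0],[0,0,0],2],
    [[0,-2.4,0],[0,0,0],2],
    [[0,-2.7,0],[0,0,0],2],
    [[0,-2.7,0],[0,0,0],2],
  ],
)

```text
time: 11.4
ee_pos: [0.5469, 0.1475, 0.0535]
eef_rot: [0.989, 0.15, 0.001, 0.0]
ft_force: [2.8, -4.9, 6.1]
width: 0.0296
```

```bash
python3 go.py .535 .1795 .0535 -72.7; python3 look.py p3
```

```text
t 11.4 p [0.5469 0.1475 0.0535] yaw -72.7 tilt [ 2.2e-03 -7.0e-04 -1.0e+00] w 0.0296 F [ 2.84 -4.86  6.1 ]
shift cm [-0.18 -3.41 -0.01] rot [ 0.0013 -0.0019 -0.    ]
```

View pics/p3.png

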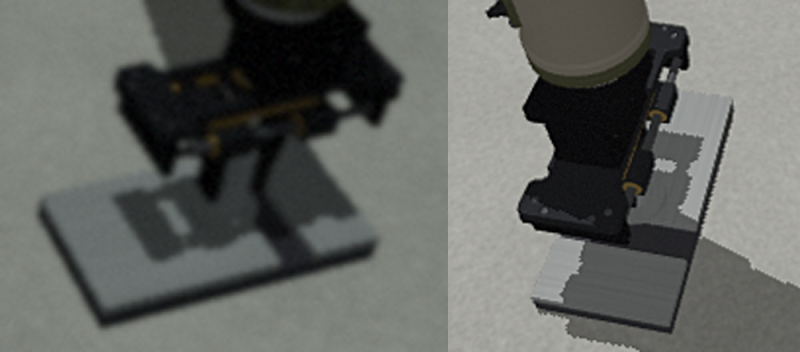

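Request:
play_rows(
  moves=[
    [[0,-0.5,0],[0,0,0],2],
    [[0,-1,0],[0,0,0],2],
    [[0,-1.5,0],[0,0,0],2],
    [[0,-2,0],[0,0,0],2],
    [[0,-2.5,0],[0,0,0],2],
    [[0,-3,0],[0,0,0],2],
    [[0,-3.4,0],[0,0,0],2],
    [[0,-3.4,0],[0,0,0],2],
  ],
)

```text
time: 12.5
ee_pos: [0.5367, 0.18, 0.0535]
eef_rot: [0.989, 0.15, 0.001, 0.0]
ft_force: [1.1, -5.0, 6.9]
width: 0.0301
```

```bash
python3 go.py .535 .1795 .0535 -72.7; python3 look.py p4
```

```text
t 12.5 p [0.5367 0.18   0.0535] yaw -72.7 tilt [ 2.e-03 -5.e-04 -1.e+00] w 0.0301 F [ 1.09 -5.02  6.85]
shift cm [-0.18 -0.   -0.  ] rot [ 0.0011 -0.0018 -0.    ]
```

View pics/p4.png

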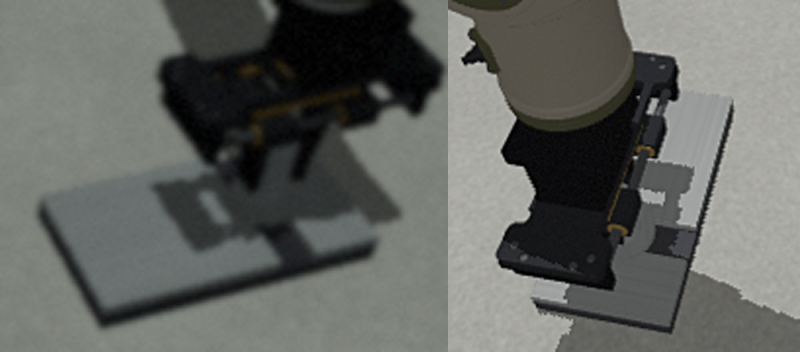

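Request:
play_rows(
  moves=[
    [[0,0,-0.04],[0,0,0],2],
    [[0,0,-0.04],[0,0,0],4],
    [[0,0,-0.04],[0,0,0],6],
    [[0,0,-0.04],[0,0,0],8.7],
    [[0,0,-0.04],[0,0,0],8.7],
    [[0,0,-0.04],[0,0,0],8.7],
  ],
)

```text
time: 13.35
ee_pos: [0.5355, 0.181, 0.0532]
eef_rot: [0.989, 0.151, -0.0, -0.0]
ft_force: [0.5, 0.1, -0.4]
width: 0.0716
```

Request:
play_rows(
  moves=[
    [[0,0,-2],[0,0,0],8.7],
    [[0,0,-5],[0,0,0],8.7],
    [[0,0,-9],[0,0,0],8.7],
    [[0,0,-14],[0,0,0],8.7],
    [[0,0,-18],[0,0,0],8.7],
    [[0,0,-18],[0,0,0],8.7],
  ],
)

```text
time: 14.1
ee_pos: [0.5372, 0.1812, 0.2364]
eef_rot: [0.989, 0.151, 0.003, -0.001]
ft_force: [0.3, 0.5, -0.3]
width: 0.0864
```

```bash
python3 go.py .535 -.05 .25 -72.7; python3 look.py p5; python3 -c "
from h import *
save(camera('wrist'),'w5')"
```

```text
t 14.1 p [0.5372 0.1812 0.2364] yaw -72.66 tilt [ 0.0048  0.003  -1.    ] w 0.0864 F [ 0.29  0.53 -0.28]
shift cm [-7.09 22.01 -1.43] rot [-0.0015 -0.0055  0.0006]
```

View pics/p5.png

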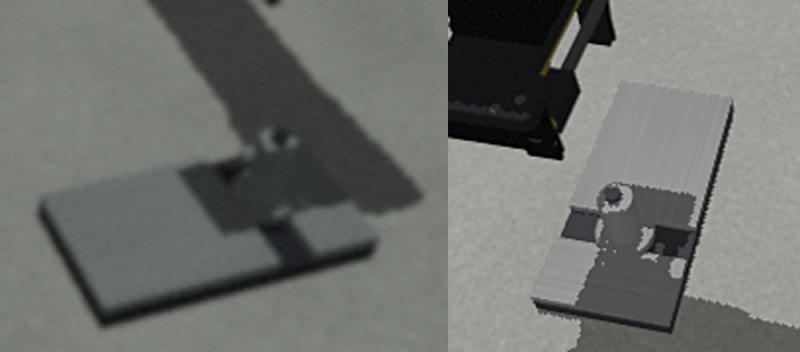

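View pics/w5.png

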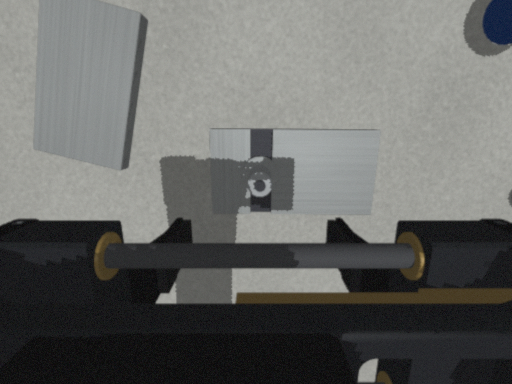

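The gauge stands upright and centred on the groove (wrist 260,180; groove centre about 261). I'll clear the arm away and measure position and stem height.

Request:
play_rows(
  moves=[
    [[-5,15,0],[0,0,0],8.7],
    [[-5,15,0],[0,0,0],8.7],
    [[-5,15,0],[0,0,0],8.7],
    [[-5,15,0],[0,0,0],8.7],
    [[-5,15,0],[0,0,0],8.7],
  ],
)

```text
time: 14.88
ee_pos: [0.5322, 0.0238, 0.2323]
eef_rot: [0.988, 0.151, -0.001, -0.0]
ft_force: [-0.5, 0.8, -0.1]
width: 0.0868
```

```bash
python3 look.py p6
python3 - <<'E'
from h import *
from scipy.optimize import minimize
ps=[camera('scene'),camera('side')]
G=[.535,.1795,1.8727]
ms=[]
for p in ps:
    m=[r for r in masks_of(p,'gauge_mid')];u=proj(p,[[.536,.18,.062]])[0]
    m=min(m,key=lambda r:np.hypot(*(np.array(r['at'])-u)));print(m['at'],u,m['conf']);ms.append(m['region'].astype(np.uint8))
    for q in['weight_mid']:
        print(q,[ (np.round(r['at']),r['conf']) for r in recognise(p,q)])
t=np.linspace(0,6.28,48)
def cost(v,pr=0):
    s=0
    for p,m in zip(ps,ms):
        acc=np.zeros((768,1024),np.uint8)
        for Rr,z0,z1 in[(.026,.025,.035),(.015,.035,.089),(.004,.089,v[2])]:
            X=np.vstack([np.c_[v[0]+Rr*np.cos(t),v[1]+Rr*np.sin(t),0*t+z] for z in(z0,z1)])
            cv2.fillConvexPoly(acc,cv2.convexHull(((proj(p,X)+.5)*32).astype(np.int32)),1,shift=4)
        mm=cv2.resize(m,(1024,768),interpolation=0);s-=(acc&mm).sum()/(acc|mm).sum()
    return s
x0=np.array([.536,.18,.103]);S=np.vstack([x0,x0+[.008,0,0],x0+[0,.008,0],x0+[0,0,.01]])
r=minimize(cost,x0,method='Nelder-Mead',options=dict(initial_simplex=S));print(r.x,r.fun)
d=r.x[:2]-G[:2];c,s=np.cos(G[2]),np.sin(G[2]);print('local',c*d[0]+s*d[1],-s*d[0]+c*d[1])
for z in(.094,.097,.1,.103,.106,.109): print(z,cost([r.x[0],r.x[1],z]))
c=cv2.resize(ps[1]['frame'][250:350,110:240],None,fx=6,fy=6,interpolation=2)
cv2.imwrite('pics/z6.png',cv2.cvtColor(c,cv2.COLOR_RGB2BGR))
print('cap top px if flat .108 / dropped .098',(proj(ps[1],[[.5355,.181,.108],[.5355,.181,.098],[.5355,.181,.089]])-[110,250])*6)
E
```

```text
[373.7, 194.3] [374.29317011 192.31700558] 0.68
weight_mid [(array([209., 233.]), 0.65)]
[168.7, 302.0] [166.88197367 297.93590004] 0.77
weight_mid [(array([238., 160.]), 0.77)]
[0.53493632 0.17976828 0.09986674] -1.788710113763176
local 0.0002750842661311689 -1.897218807507968e-05
0.094 -1.787151457285007
0.097 -1.787151457285007
0.1 -1.787874143432807
0.103 -1.7816565885013982
0.106 -1.7751244782872826
0.109 -1.7658729510562003
cap top px if flat .108 / dropped .098 [[311.9005246  207.40371582]
 [318.41609668 226.44573891]
 [324.14623531 243.19230097]]
```

View pics/z6.png

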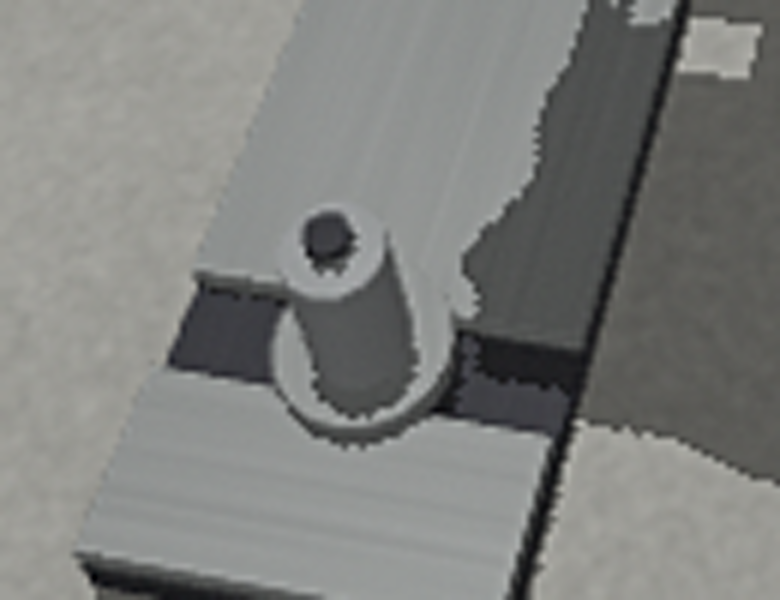

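View pics/p6.png

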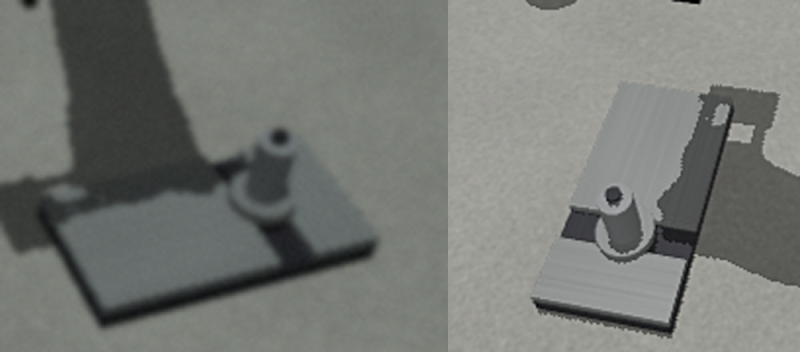

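The gauge is upright at the centre of the groove, with the cap sitting low on the column (fitted top 0.100 against 0.108 on a flat), so the plunger has dropped. The weight is where it was.

```bash
python3 -c "
from bench import *
print(close_job())"
```

```text
the job is handed in; nothing more can be done
None
```

The gauge now stands released and upright in the groove with its plunger down, and the job is handed in (about 15 s of the 48 s used).

I gripped the bare-metal gauge, not its red twin. I set it on the longer flat 90 mm from the groove, slid it along the plate with a light press of 5–7 N, stopped at the groove's middle, let go and moved the arm clear.

**Last checks:**
- **Position:** the fit to the camera images put the gauge's axis within about 1 mm of the groove's centre, both across and along it. Calibration and the plate fit add a few mm of uncertainty.
- **Plunger:** the cap has visibly dropped, with its fitted top at about 0.100 m against 0.108 m when the gauge stands on a flat. The fit is weak on height, since anything from 0.094 to 0.100 m fits almost equally well, so I judged it mainly from the picture.
- **Weight:** it shows at the same place as at the start, to within 1–3 pixels.

No check failed. The only disagreement was in the plate fit, where the two cameras differed by about 6 mm on the groove's position. I used the joint fit, and the wrist camera then showed the gauge centred on the groove.

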